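# Walk the die block round to the fence

### The job

Walk the heavy metal die block round on the bench by pushing at its corners and sides with the fingertips, until the long side where its groove opens lies flat against the front of the steel fence and the groove lines up with the notch in the fence. Only push it: never lift or tip it, leave the things standing around where they are, and finish with the hand clear.

Things in the scene. Friction and masses are not known exactly. Their poses are not given: they have to be found in the camera images.
- die: Bare metal die block, 110 (x) x 140 (y) x 45 (z) mm, about 1.7 kg, loose, too wide to grip; 6 to 15 N slides it. A shallow pocket in its top opens by a 20 mm groove at the middle of its +x long side, which must end against the fence. Origin: centre of the underside, z up. Starts in front of the fence, turned 35 to 70 degrees counter-clockwise (from above) from its final heading.
- fence: Fixed dark steel angle, 240 mm long (its y), 50 mm high. Its upright front face is its plane x = 0, looking to -x, where the block stands; foot and screws behind. A 20 mm wide notch is cut in its top edge at y = 0. Origin: on the front face below the notch, at bench height. Block home: axes parallel to the fence's, block origin at x = -55 mm, y = 0 in the fence's frame.
- hanging_motor (a point): Obstacle: lower end of the black flexible-shaft motor that hangs from above to the right of the bench, about 130 mm across and 310 mm high, from this point upward. Keep the arm clear of it when swinging across from the right (for instance draw the arm in and upright first). A lamp hangs far to the left.
- oil_bottle: White squeeze bottle, 30 x 50 x 84 mm, standing loose at the left; leave it alone. Origin: centre of the underside.
- tool_handle: Brown wooden file handle, 25 x 99 x 25 mm, lying loose at the left; leave it alone. Origin: centre of the underside; long axis y.
- scriber: Thin steel scriber, 21 x 148 x 9 mm, lying loose at the left; leave it alone. Origin: centre of the underside; long axis y.
- felt_bob_0: Grey felt bob with its spindle up, 22 mm across, 48 mm high, standing loose at the left; leave it alone. Origin: centre of the underside.
- insert_a: Small steel mould insert, 34 x 46 x 24 mm, standing loose at the left; leave it alone. Origin: centre of the underside.
Things that resemble listed ones, but are neither listed nor needed, are in the scene too. Leave any yellow look-alike of the die alone.

How it is judged:
By the outcome, as a careful person would: the job done as asked, in the order asked, and still so for the second after the job is handed in, with the robot touching nothing.
It also fails if it takes over 72 s, if anything falls off the work surface, if the arm or the gripper's body presses on something with over 40 N, if the wrist force passes 120 N, or if a joint passes its speed limit or range.

### The arm

A 6-joint arm with a two-finger parallel gripper is mounted at the origin on a cart in front of the work surface, level with it; the furniture and walls round the work are solid. World frame = base frame: x ahead of the robot, y to its left, z up, the work surface at z = 0. Lengths are in m, angles in degrees, forces in N, time in s.
With the tool pointing down it reaches from about 0.2 to 0.875 m from the base axis. Payload 3.4 kg.
Tool frame: the origin (TCP) lies at the very end of the fingers, on their centre line; the grasp point (between the pads) lies 19 mm behind it (arm.grip_point_offset is the distance from the TCP to the grasp point, in m); x points along the fingers, y is the direction in which the jaws open and shut, and the axes are right-handed (so a half turn about x gives the same grasp; the last joint's range is limited). The gripper opens to 94 mm and grips with 3 to 60 N. Pads are 16 mm wide; open, the fingers measure 119 mm over their backs; the gripper's body (75 mm by 177 mm) begins 78 mm behind the grasp point.
Start: joints at [56.551, 15.808, 86.224, -0, 77.962, -6.933], TCP at [0.257, 0.515, 0.205] pointing down, gripper open.
Joint ranges: [-165.64, 165.64], [-43.16, 119.46], [12.63, 154.43], [-67.54, 247.53], [6.08, 155.33], [-154.97, 154.97]. Speed limits (degrees/s): [147.25, 147.25, 180, 180, 180, 180].

### API

Orientations are given as a 3x3 rotation matrix whose columns are the frame's x, y, z axes.
In Python, from workcell import arm gives the robot as it stands.
- The arm moves only by the shell command python3 -m creep 'ROWS' [FORCE]. ROWS is JSON, a list of rows, each an object of numbers: "dx", "dy", "dz": the shift along the tool's x, y, z in cm; "wx", "wy", "wz": the turn, a rotation vector about the tool's x, y, z in degrees; "gripper": the opening, from 0 (shut) to 1 (fully open). In form: [{"dx": .., "dy": .., "dz": .., "wx": .., "wy": .., "wz": .., "gripper": ..}, ...]. A call has exactly 8 rows; each row is the pose to reach, as a shift and turn from the pose measured when the call began, along the tool's axes at that moment; what a row does not reach only later rows make up. A row lasts 1/10 s, in which the tool goes at most 50 mm and 8.59 degrees, less where a joint would pass 70% of its speed; a pose out of reach is approached as far as the arm can. A call with a gripper value outside its range is refused whole. The fingers move at their own pace and stop on an object; FORCE is the grip in N (left out, the last holds). Time passes only in rows, so rows that repeat a pose let the fingers close, or fill a call up. It gives the time, the measured TCP pose, the force and the opening at its end, in the units of the state.
- arm.state(): the state, without advancing time (a new reading comes with each control period).
- arm.read_camera(name): name is "scene" or "top" or "wrist"; returns (picture, depth): 420x560x3 uint8, red, green, blue; 420x560 float32, m along the optical axis (not along the pixel's ray), 0 where there is no reading.
- arm.get_calibration(name): a dict with "camera_matrix" (3x3 intrinsics, pixels), "view" (4x4, takes a point from world to camera coordinates). Camera axes: x right, y up, looking along -z (the intrinsics and any distortion apply to the point x, -y, -z); pixel columns grow to the right and rows downward; lengths in m; the calibration is good to about 2 mm. A picture is of the moment at which its call begins: read the wrist's pose just before it. get_calibration takes no time and is no camera call; for the wrist camera it gives the pose at the moment of the call.
- arm.hand_in(): hands the job in, once; it reports no verdict.
Trained networks look in the newest picture that a camera, given by its name, has taken for a name from the list of things; names that differ only in an ending like _2 or _b are one class to them, and where a whole thing is asked for, a point or a joint stands for the part that bears it (a point fixed in the world has none). Each returns a list of dicts, best first, with "confidence" (0 to 1); they miss things now and then, are a little off and sometimes report something else, mostly with a low value. They report only what shows in the picture. A call takes as long as a camera call. They do not tell look-alikes from the thing itself.
- arm.boxes_of(camera, label): "bbox" ([left, top, right, bottom] in pixels, round what is visible of it).
- arm.outline_of(camera, label): "mask" (420x560 bool, what is visible of it) and "bbox" ([left, top, right, bottom] in pixels, round what is visible of it).
- arm.pinpoint(camera, label): "pixel" ([column, row] in pixels: a listed point, or the origin of a listed thing).
The state is a dict: "t": time; "joint_pos": joint angles; "qd": joint speeds; "joint_torque": joint torques, N m; "tool_pos": TCP position; "tcp_rot": TCP orientation; "wrist_force": force on the tool from outside, world axes, zero at the start; "torque": the same for the moment, N m; "finger_gap": opening from 0.0 (shut) to 1.0 (fully open).
Only numpy, scipy, OpenCV 4.12 (cv2) and the standard library are available. Lean on these libraries where they do the work, as an engineer would, in place of code of your own. Each camera call takes 0.05 s, during which the arm holds its last target.

## Working session

There is one attempt and no reset: what is moved stays moved. The work goes in short steps, Python scripts to look and compute and a shell command to move; the robot and the scene stay as the last step left them, time stands still between calls to the robot, and variables do not carry over. Pictures are saved under pics/ and viewed, and the job is handed in when it is done.

```bash
mkdir -p pics; ls
cat > h.py <<'E'
import numpy as np, cv2
from workcell import arm
def snap(name,fn):
    p,d=arm.read_camera(name); cv2.imwrite('pics/'+fn,p[:,:,::-1]); np.save('pics/'+fn+'.npy',d); return p,d
def deproj(name,px,depth,cal=None):
    c=cal or arm.get_calibration(name); K=np.array(c["camera_matrix"]); V=np.array(c["view"])
    x=(px[0]-K[0,2])/K[0,0]*depth; y=(px[1]-K[1,2])/K[1,1]*depth
    pc=np.array([x,-y,-depth,1]); return (np.linalg.inv(V)@pc)[:3]
def onplane(name,px,z,cal=None):
    a=deproj(name,px,0.1,cal); b=deproj(name,px,1.0,cal); s=(z-a[2])/(b[2]-a[2]); return a+s*(b-a)
def proj(name,P,cal=None):
    c=cal or arm.get_calibration(name); K=np.array(c["camera_matrix"]); V=np.array(c["view"])
    p=V@np.r_[P,1]; return K[0,0]*p[0]/-p[2]+K[0,2], K[1,1]*-p[1]/-p[2]+K[1,2]
E
python3 - <<'E'
from h import *
for n in ["scene","top","wrist"]:
    snap(n,n+'0.png'); c=arm.get_calibration(n); print(n,{k:np.round(v,3).tolist() for k,v in c.items()})
s=arm.state();print(s)
for n in ["top","scene"]:
  for l in ["die","fence","hanging_motor","oil_bottle","insert_a","felt_bob_0","tool_handle","scriber"]:
    try: print(n,l,[(np.round(q["pixel"]).tolist(),round(q["confidence"],2)) for q in arm.pinpoint(n,l)])
    except Exception as e: print(l,e)
E
```

```text
pics
scene {'camera_matrix': [[464.763, 0.0, 281.079], [0.0, 464.763, 213.494], [0.0, 0.0, 1.0]], 'view': [[-0.757, -0.653, 0.015, 0.486], [0.431, -0.481, 0.763, -0.296], [-0.491, 0.584, 0.646, -1.41], [0.0, 0.0, 0.0, 1.0]]}
top {'camera_matrix': [[427.845, 0.0, 274.545], [0.0, 427.845, 212.589], [0.0, 0.0, 1.0]], 'view': [[0.066, -0.998, -0.002, 0.161], [0.977, 0.065, 0.203, -0.545], [-0.202, -0.015, 0.979, -1.417], [0.0, 0.0, 0.0, 1.0]]}
wrist {'camera_matrix': [[347.675, 0.0, 277.15], [0.0, 347.675, 209.137], [0.0, 0.0, 1.0]], 'view': [[0.447, 0.895, -0.002, -0.575], [-0.861, 0.429, -0.274, 0.029], [-0.244, 0.124, 0.962, -0.392], [0.0, 0.0, 0.0, 1.0]]}
{'t': 0.15, 'joint_pos': array([ 5.65528824e+01,  1.58395944e+01,  8.62751218e+01, -1.56311401e-03,
        7.79633126e+01, -6.93288445e+00]), 'qd': array([ 0.04589576, -0.09274137, -0.33008967, -0.12927465, -0.01415731,
       -0.04452208]), 'joint_torque': array([ 1.04443163e-03, -4.04924440e+01, -2.37431288e+01,  7.01748230e-02,
        3.15042108e-02, -6.47748129e-05]), 'tool_pos': array([0.2564806 , 0.51417381, 0.20482442]), 't
[... 233 characters left out ...]
2569,  0.29835349]), 'torque': array([ 0.02084797, -0.0657164 , -0.03787351]), 'finger_gap': 1.0017959189052672}
top die [([259.0, 272.0], 0.97), ([275.0, 213.0], 0.84)]
top fence [([258.0, 179.0], 0.8)]
top hanging_motor []
top oil_bottle [([204.0, 209.0], 0.59)]
top insert_a [([214.0, 230.0], 0.53)]
top felt_bob_0 [([220.0, 254.0], 0.47)]
top tool_handle [([182.0, 228.0], 0.69)]
top scriber [([200.0, 244.0], 0.6)]
scene die [([309.0, 303.0], 0.85)]
scene fence [([222.0, 250.0], 0.93)]
scene hanging_motor []
scene oil_bottle [([242.0, 330.0], 0.72), ([207.0, 305.0], 0.53)]
scene insert_a []
scene felt_bob_0 [([267.0, 319.0], 0.37)]
scene tool_handle []
scene scriber [([240.0, 332.0], 0.64)]
```

View pics/top0.png

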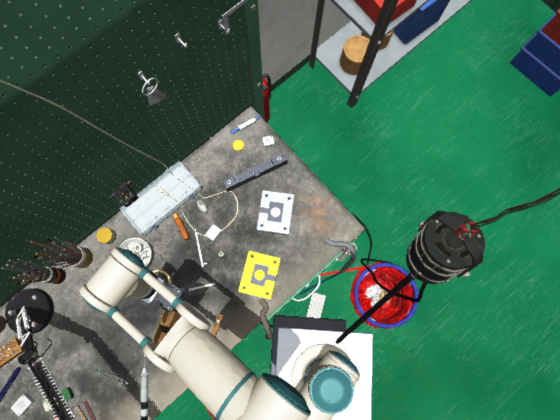

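View pics/scene0.png

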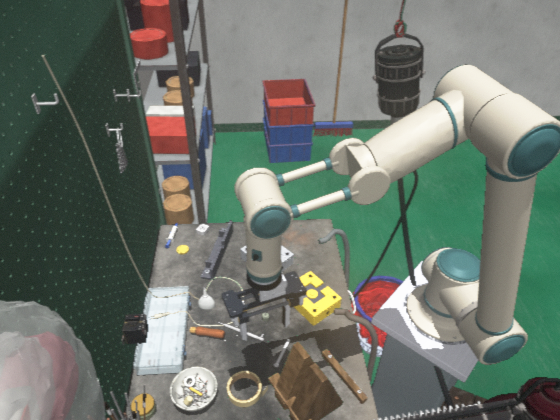

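View pics/wrist0.png

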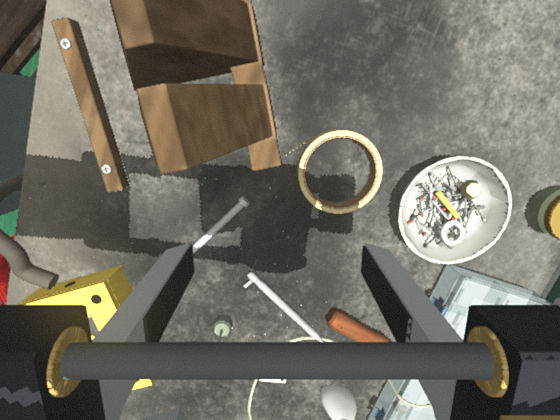

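Run:
```python
import cv2
a=cv2.imread('pics/top0.png')[140:330,150:350]; cv2.imwrite('pics/top0c.png',cv2.resize(a,None,fx=3,fy=3,interpolation=cv2.INTER_CUBIC))
```

```text
(no output)
```

View pics/top0c.png

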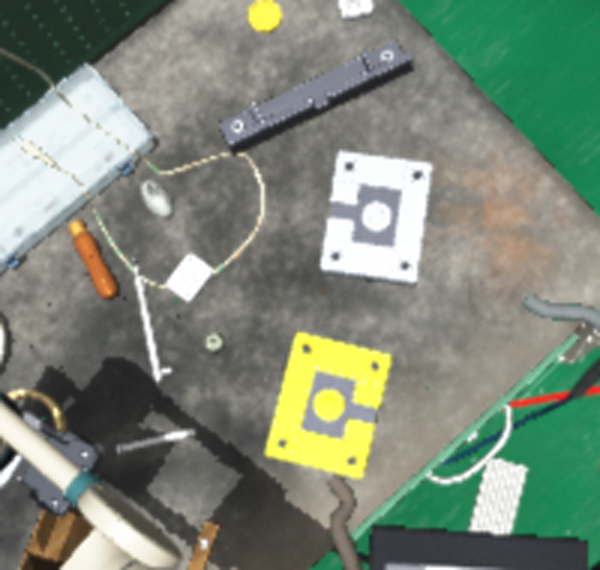

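The candidates for the die are the grey-white block at top pixel (275,213) and the yellow block at (259,272). The grey-white one is bare metal, stands in front of the fence and has its groove opening to the left. The yellow one is the look-alike, so I leave it alone. The crop confirms this. The fence runs from (228,185) to (286,160), with its notch near (257,173). Next I measure these in world coordinates.

```bash
cat >> h.py <<'E'
def cloud(name,d,cal=None):
    c=cal or arm.get_calibration(name); K=np.array(c["camera_matrix"]); V=np.array(c["view"])
    v,u=np.mgrid[0:d.shape[0],0:d.shape[1]]
    pc=np.stack([(u-K[0,2])/K[0,0]*d,-(v-K[1,2])/K[1,1]*d,-d,np.ones_like(d)],-1)
    return (pc@np.linalg.inv(V).T)[...,:3]
E
python3 - <<'E'
from h import *
d=np.load('pics/top0.png.npy'); im=cv2.imread('pics/top0.png')
P=cloud('top',d)
def comp(seed,zlo,zhi,name):
    m=((P[...,2]>zlo)&(P[...,2]<zhi)).astype(np.uint8)
    n,l,st,_=cv2.connectedComponentsWithStats(m,connectivity=4)
    c=l[seed[1],seed[0]]; 
    if c==0: print(name,'seed',P[seed[1],seed[0]]);return
    mm=l==c; xy=P[mm][:,:2]
    r=cv2.minAreaRect((xy*1000).astype(np.float32)); print(name,mm.sum(),'z',np.median(P[mm][:,2]),'rect',r, cv2.boxPoints(r).round(1).tolist())
comp((268,222),.035,.055,'die')
comp((245,284),.035,.055,'yellow')
comp((266,170),.03,.06,'fence')
for n,px in dict(block=(213,232),bob=(221,254),handle=(181,228),scr=(200,250),motor=(445,250),bench=(260,240)).items(): print(n,P[px[1],px[0]].round(3))
# edges
for l in ["die","fence","insert_a","hanging_motor"]:
    for q in arm.outline_of("top",l): print(l,q["confidence"],q["bbox"],q["mask"].sum())
E
```

```text
die 1202 z 0.043645465519829285 rect ((540.3591918945312, 195.6730194091797), (110.03512573242188, 142.8873748779297), 85.60340881347656) [[464.8999938964844, 146.3000030517578], [607.4000244140625, 135.3000030517578], [615.7999877929688, 245.10000610351562], [473.29998779296875, 256.0]]
yellow 1292 z 0.04397543331978471 rect ((320.4422912597656, 235.37767028808594), (110.3965835571289, 139.69947814941406), 79.93506622314453) [[242.0, 193.1999969482422], [379.6000061035156, 168.8000030517578], [398.8999938964844, 277.5], [261.29998779296875, 301.8999938964844]]
fence 308 z 0.046919691912569284 rect ((686.7786865234375, 278.2856140136719), (40.75554656982422, 239.20814514160156), 30.121150970458984) [[609.0999755859375, 371.5], [729.2000122070312, 164.60000610351562], [764.4000244140625, 185.10000610351562], [644.4000244140625, 392.0]]
block [0.457 0.408 0.02 ]
bob [0.383 0.373 0.017]
handle [0.464 0.521 0.018]
scr [0.393 0.449 0.005]
motor [ 0.357 -0.155  0.65 ]
bench [0.443 0.243 0.001]
die 0.64 [236.2, 247.7, 279.0, 295.9] 1440
die 0.56 [257.2, 190.0, 294.0, 236.3] 1297
fence 0.65 [225.0, 151.6, 285.5, 192.1] 783
insert_a 0.67 [208.1, 223.5, 218.7, 238.3] 155Traceback (most recent call last):
  File "<stdin>", line 17, in <module>
ValueError: it knows: die, felt_bob, fence, insert, oil_bottle, scriber, tool_handle
```

Run:
```python
import cv2
a=cv2.imread('pics/top0.png')[150:240,215:305]; cv2.imwrite('pics/top0d.png',cv2.resize(a,None,fx=6.6,fy=6.6,interpolation=cv2.INTER_CUBIC))
```

```text
(no output)
```

View pics/top0d.png

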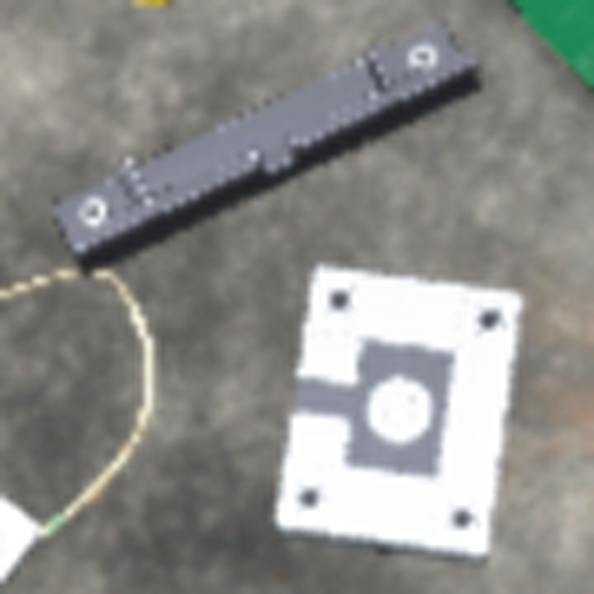

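The poses are consistent with the sizes given. The die centre is at (540,196) mm with heading 85.6°. The fence origin is near (669,268) mm with heading 30.1°. Home is therefore about (622,240) mm, with a clockwise turn of about 55°.

My plan is to push the near end face near its left corner with the fingers shut, then square the block with two open fingertips on the back face.

```bash
python3 -m creep '[{"dx":0,"dy":-1.5,"dz":3,"wx":8,"gripper":0},{"dx":0.5,"dy":-3.5,"dz":7,"wx":16,"gripper":0},{"dx":1,"dy":-5.5,"dz":11,"wx":24,"gripper":0},{"dx":1.5,"dy":-7.5,"dz":15,"wx":32,"gripper":0},{"dx":2,"dy":-9.5,"dz":19,"wx":40,"gripper":0},{"dx":3,"dy":-11.5,"dz":23,"wx":48,"gripper":0},{"dx":4,"dy":-13.5,"dz":26.5,"wx":56,"gripper":0},{"dx":4,"dy":-15.4,"dz":29.6,"wx":64,"gripper":0}]' 20; python3 -c "
from workcell import arm;s=arm.state();print(s['joint_pos'],s['tool_pos'],s['tcp_rot'],s['t'])"
```

```text
[ 5.65510896e+01  1.58083899e+01  8.62250659e+01  1.21930815e-03
  7.79625333e+01 -6.93148990e+00] [0.25672245 0.51454117 0.20548368] [[ 2.12190398e-05  4.46473863e-01  8.94796675e-01]
 [ 6.98805727e-05  8.94796672e-01 -4.46473863e-01]
 [-9.99999997e-01  7.20026507e-05 -1.22131230e-05]] 1.1invalid input
```

```bash
python3 -m creep '[{"dx":0,"dy":-1.5,"dz":3,"wx":8,"wy":0,"wz":0,"gripper":0},{"dx":0.5,"dy":-3.5,"dz":7,"wx":16,"wy":0,"wz":0,"gripper":0},{"dx":1,"dy":-5.5,"dz":11,"wx":24,"wy":0,"wz":0,"gripper":0},{"dx":1.5,"dy":-7.5,"dz":15,"wx":32,"wy":0,"wz":0,"gripper":0},{"dx":2,"dy":-9.5,"dz":19,"wx":40,"wy":0,"wz":0,"gripper":0},{"dx":3,"dy":-11.5,"dz":23,"wx":48,"wy":0,"wz":0,"gripper":0},{"dx":4,"dy":-13.5,"dz":26.5,"wx":56,"wy":0,"wz":0,"gripper":0},{"dx":4,"dy":-15.4,"dz":29.6,"wx":64,"wy":0,"wz":0,"gripper":0}]' 20
cat > st.py <<'E'
from h import *
s=arm.state(); R=np.array(s['tcp_rot']); print('t',round(s['t'],2),'tcp mm',(s['tool_pos']*1000).round(1),'th',round(np.degrees(np.arctan2(R[1,2],R[0,2])),2),'xdown',R[:,0].round(3),'j',np.round(s['joint_pos'],1),'F',np.round(s['wrist_force'],1),'gap',round(s['finger_gap'],2))
E
python3 st.py
```

```text
t: 1.9
tool_pos: [0.4531, 0.2425, 0.1643]
tcp_rot: [[-0.002, 1.0, -0.015], [-0.001, -0.015, -1.0], [-1.0, -0.002, 0.001]]
wrist_force: [0.8, 0.2, -0.5]
finger_gap: 0.357
t 1.9 tcp mm [453.1 242.5 164.3] th -90.89 xdown [-0.002 -0.001 -1.   ] j [20.4 12.2 97.3 -0.  70.6 21.3] F [ 0.8  0.2 -0.5] gap 0.36
```

```bash
python3 -m creep '[{"dx":0,"dy":0,"dz":0,"wx":8,"wy":0,"wz":0,"gripper":0},{"dx":0,"dy":0,"dz":0,"wx":16,"wy":0,"wz":0,"gripper":0},{"dx":0,"dy":0,"dz":0,"wx":24,"wy":0,"wz":0,"gripper":0},{"dx":0,"dy":0,"dz":0,"wx":32,"wy":0,"wz":0,"gripper":0},{"dx":0,"dy":0,"dz":0,"wx":40,"wy":0,"wz":0,"gripper":0},{"dx":0,"dy":0,"dz":0,"wx":48,"wy":0,"wz":0,"gripper":0},{"dx":0,"dy":0,"dz":0,"wx":56,"wy":0,"wz":0,"gripper":0},{"dx":0,"dy":0,"dz":0,"wx":59,"wy":0,"wz":0,"gripper":0}]' 20
python3 - <<'E'
import st
from h import *
snap('wrist','wrist1.png'); snap('top','top1.png')
E
```

```text
t: 2.7
tool_pos: [0.4531, 0.2425, 0.1644]
tcp_rot: [[-0.002, 0.499, -0.867], [-0.001, -0.867, -0.499], [-1.0, -0.0, 0.002]]
wrist_force: [0.6, 0.7, 0.0]
finger_gap: 0.006
t 2.7 tcp mm [453.1 242.5 164.4] th -150.1 xdown [-0.002 -0.001 -1.   ] j [20.4 12.2 97.3 -0.  70.6 80.5] F [0.6 0.7 0. ] gap 0.01
```

View pics/wrist1.png

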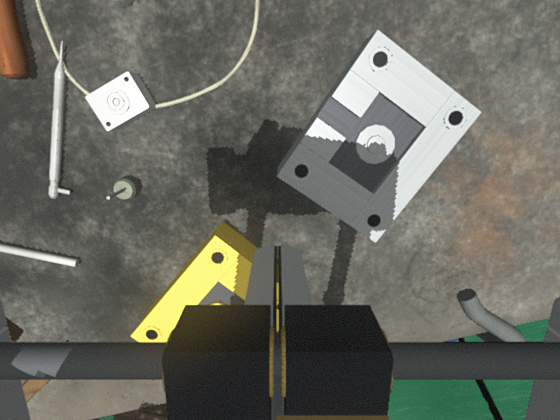

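View pics/top1.png

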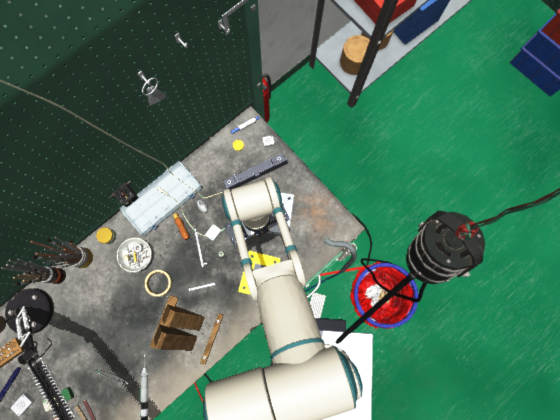

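```bash
cat > die.py <<'E'
from h import *
import sys
F0=np.array([669.2,268.0]); FH=30.1
def die(fn=None):
    cal=arm.get_calibration('wrist'); p,d=arm.read_camera('wrist')
    if fn: cv2.imwrite('pics/'+fn,p[:,:,::-1])
    P=cloud('wrist',d,cal); hsv=cv2.cvtColor(p,cv2.COLOR_RGB2HSV)
    m=((P[...,2]>.037)&(P[...,2]<.052)&(d>0)&(hsv[...,1]<60)).astype(np.uint8)
    m[300:]=0
    n,l,st,ce=cv2.connectedComponentsWithStats(m,connectivity=4)
    out=[]
    for i in range(1,n):
        if st[i,4]<800: continue
        xy=P[l==i][:,:2]*1000
        r=cv2.minAreaRect(xy.astype(np.float32))
        out.append((r,st[i]))
        print('comp px',st[i].tolist(),'c',np.round(r[0],1),'size',np.round(r[1],1),'ang',round(r[2],1),'z',np.median(P[l==i][:,2]).round(4))
        print('   corners',cv2.boxPoints(r).round(1).tolist())
    return P,p,d,cal
if __name__=='__main__':
    P,p,d,cal=die(sys.argv[1] if len(sys.argv)>1 else None)
E
python3 die.py w2.png
```

```text
comp px [277, 30, 205, 213, 20366] c [540.1 195.1] size [111.  140.3] ang 85.7 z 0.0447
   corners [[466.0, 145.10000610351562], [605.9000244140625, 134.5], [614.2999877929688, 245.1999969482422], [474.3999938964844, 255.8000030517578]]
```

```bash
python3 -m creep '[{"dx":2,"dy":-0.2,"dz":0.4,"wx":0,"wy":0,"wz":0,"gripper":0},{"dx":5,"dy":-0.2,"dz":0.4,"wx":0,"wy":0,"wz":0,"gripper":0},{"dx":8,"dy":-0.2,"dz":0.4,"wx":0,"wy":0,"wz":0,"gripper":0},{"dx":11,"dy":-0.2,"dz":0.4,"wx":0,"wy":0,"wz":0,"gripper":0},{"dx":13,"dy":-0.2,"dz":0.4,"wx":0,"wy":0,"wz":0,"gripper":0},{"dx":14.5,"dy":-0.2,"dz":0.4,"wx":0,"wy":0,"wz":0,"gripper":0},{"dx":15.1,"dy":-0.2,"dz":0.4,"wx":0,"wy":0,"wz":0,"gripper":0},{"dx":15.1,"dy":-0.2,"dz":0.4,"wx":0,"wy":0,"wz":0,"gripper":0}]'; python3 st.py; python3 die.py w3.png
```

```text
t: 3.65
tool_pos: [0.448, 0.2419, 0.0128]
tcp_rot: [[-0.003, 0.503, -0.864], [-0.001, -0.864, -0.503], [-1.0, -0.0, 0.003]]
wrist_force: [-0.0, -0.2, 0.0]
finger_gap: 0.003
t 3.65 tcp mm [448.  241.9  12.8] th -149.79 xdown [-0.003 -0.001 -1.   ] j [ 20.5  21.1 109.8  -0.   49.3  80.3] F [-0.  -0.2  0. ] gap 0.0
comp px [281, 0, 279, 300, 54881] c [537.  195.7] size [111.2 133.7] ang 85.8 z 0.0445
   corners [[466.29998779296875, 145.1999969482422], [599.5999755859375, 135.39999389648438], [607.7999877929688, 246.3000030517578], [474.3999938964844, 256.1000061035156]]
```

View pics/w3.png

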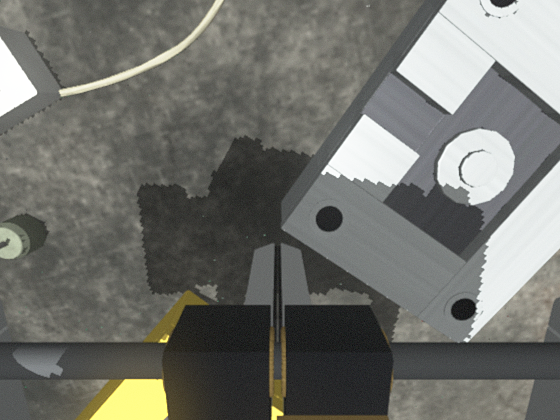

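```bash
python3 -m creep '[{"dx":0,"dy":0.5,"dz":-0.8,"wx":0,"wy":0,"wz":0,"gripper":0},{"dx":0,"dy":0.9,"dz":-1.2,"wx":0,"wy":0,"wz":0,"gripper":0},{"dx":0,"dy":1.2,"dz":-1.6,"wx":0,"wy":0,"wz":0,"gripper":0},{"dx":0,"dy":1.6,"dz":-2.1,"wx":0,"wy":0,"wz":0,"gripper":0},{"dx":0,"dy":1.9,"dz":-2.5,"wx":0,"wy":0,"wz":0,"gripper":0},{"dx":0,"dy":2.3,"dz":-3.0,"wx":0,"wy":0,"wz":0,"gripper":0},{"dx":0,"dy":2.7,"dz":-3.5,"wx":0,"wy":0,"wz":0,"gripper":0},{"dx":0,"dy":2.7,"dz":-3.5,"wx":0,"wy":0,"wz":0,"gripper":0}]'; python3 st.py; python3 die.py w4.png
```

```text
t: 4.5
tool_pos: [0.4894, 0.2377, 0.0141]
tcp_rot: [[-0.008, 0.502, -0.865], [0.001, -0.865, -0.502], [-1.0, -0.005, 0.006]]
wrist_force: [-9.4, 4.5, 5.0]
finger_gap: 0.009
t 4.5 tcp mm [489.4 237.7  14.1] th -149.89 xdown [-0.008  0.001 -1.   ] j [ 18.4  23.5 105.1   0.3  51.8  78.1] F [-9.4  4.5  5. ] gap 0.01
comp px [251, 0, 309, 300, 52629] c [558.  184.9] size [111.3 157.1] ang 78.6 z 0.0445
   corners [[469.8999938964844, 146.0], [623.9000244140625, 114.80000305175781], [646.0, 223.89999389648438], [492.0, 255.10000610351562]]
```

View pics/w4.png

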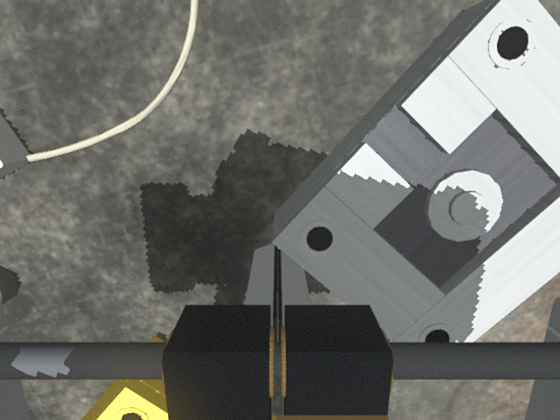

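```bash
cat > die.py <<'E'
from h import *
import sys,json
from scipy.optimize import least_squares
F0=np.array([669.2,268.0]); FH=30.1
def sdf(q,pose):
    a=np.radians(pose[2]); c,s=np.cos(a),np.sin(a); e=q-pose[:2]
    b=np.stack([c*e[:,0]+s*e[:,1],-s*e[:,0]+c*e[:,1]],1); w=np.abs(b)-[55,70]
    return np.where((w>0).all(1),np.hypot(w[:,0],w[:,1]),w.max(1))
def infence(xy):
    a=np.radians(FH); e=np.array(xy)-F0; return np.array([np.cos(a)*e[0]+np.sin(a)*e[1],-np.sin(a)*e[0]+np.cos(a)*e[1]])
def die(fn=None,camn='wrist',cut=300):
    cal=arm.get_calibration(camn); p,d=arm.read_camera(camn)
    if fn: cv2.imwrite('pics/'+fn,p[:,:,::-1])
    P=cloud(camn,d,cal); hsv=cv2.cvtColor(p,cv2.COLOR_RGB2HSV)
    x0=np.array(json.load(open('pose.json')))
    m=((P[...,2]>.037)&(P[...,2]<.048)&(d>0)&(hsv[...,1]<70))
    m&=(sdf(P[...,:2].reshape(-1,2)*1000,x0)<35).reshape(m.shape)
    m=m.astype(np.uint8)
    m[cut:]=0
    n,l,st,ce=cv2.connectedComponentsWithStats(m,connectivity=4)
    i=1+np.argmax(st[1:,4]); mm=(l==i).astype(np.uint8)
    cs,_=cv2.findContours(mm,cv2.RETR_EXTERNAL,cv2.CHAIN_APPROX_NONE); c=max(cs,key=len)[:,0]
    k=(c[:,0]>3)&(c[:,0]<556)&(c[:,1]>3)&(c[:,1]<min(cut-4,416)); c=c[k]
    # drop pts where the neighbour outside is nearer to the camera (occluder)
    keep=[]
    for u,v in c:
        w=d[max(v-5,0):v+6,max(u-5,0):u+6]; z=P[max(v-5,0):v+6,max(u-5,0):u+6,2]; keep.append(not (z[w>0]>.058).any())
    c=c[np.array(keep)]
    q=np.array([onplane(camn,(u,v),.045,cal)[:2] for u,v in c])*1000
    r=least_squares(lambda x:sdf(q,x),x0,loss='soft_l1',f_scale=1.0,x_scale=[1,1,1])
    x=r.x; print('die pose',x.round(2),'n',len(q),'med|res|',np.median(np.abs(sdf(q,x))).round(2),'fence-frame',infence(x[:2]).round(1),'rel head',round(x[2]-FH,2),'z',np.median(P[l==i][:,2]).round(4))
    a=np.radians(x[2]);R=np.array([[np.cos(a),-np.sin(a)],[np.sin(a),np.cos(a)]])
    for nm,b in dict(A=(-55,70),B=(-55,-70),C=(55,-70),D=(55,70)).items():
        w=x[:2]+R@b; print('  ',nm,w.round(1),'ff',infence(w).round(1))
    json.dump(x.tolist(),open('pose.json','w')); return P,p,d,cal
if __name__=='__main__':
    die(sys.argv[1] if len(sys.argv)>1 else None)
E
echo '[557,185,76]' > pose.json; python3 die.py w5.png
```

```text
die pose [562.33 185.62  78.85] n 533 med|res| 0.67 fence-frame [-133.8  -17.7] rel head 48.75 z 0.0445
   A [483.  145.2] ff [-222.7  -12.9]
   B [620.4 118.1] ff [-117.4 -105.2]
   C [641.6 226. ] ff [-44.9 -22.5]
   D [504.3 253.1] ff [-150.1   69.8]
```

Run:
```python
from h import *
for n in ['top','scene']:
    d=np.load(f'pics/{n}0.png.npy'); P=cloud(n,d)
    m=(P[...,0]>.1)&(P[...,0]<.7)&(P[...,1]<0.0)&(P[...,1]>-.5)&(P[...,2]>.2)&(P[...,2]<.8)&(d>0)
    k,l,st,_=cv2.connectedComponentsWithStats(m.astype(np.uint8))
    for i in range(1,k):
        if st[i,4]>300:
            q=P[l==i]; print(n,st[i],q.min(0).round(3),q.max(0).round(3),np.percentile(q,[2,98],axis=0).round(3).tolist())
```

```text
top [ 381  210  110   93 4742] [ 0.254 -0.238  0.2  ] [ 0.439 -0.113  0.799] [[0.277, -0.227, 0.248], [0.428, -0.117, 0.732]]
scene [ 373    0   53  125 3537] [ 0.295 -0.236  0.434] [ 0.435 -0.11   0.783] [[0.3, -0.212, 0.475], [0.422, -0.116, 0.728]]
```

```bash
python3 -m creep '[{"dx":-1,"dy":-0.3,"dz":0.5,"wx":0,"wy":0,"wz":0,"gripper":0},{"dx":-4.5,"dy":-0.3,"dz":0.5,"wx":0,"wy":0,"wz":0,"gripper":0},{"dx":-8,"dy":0,"dz":0.5,"wx":0,"wy":0,"wz":0,"gripper":0.5},{"dx":-8,"dy":3.5,"dz":2,"wx":0,"wy":0,"wz":0,"gripper":1},{"dx":-8,"dy":7.5,"dz":3.5,"wx":0,"wy":0,"wz":0,"gripper":1},{"dx":-8,"dy":11.5,"dz":5,"wx":0,"wy":0,"wz":0,"gripper":1},{"dx":-8,"dy":15.5,"dz":6.1,"wx":0,"wy":0,"wz":0,"gripper":1},{"dx":-8,"dy":15.5,"dz":6.1,"wx":0,"wy":0,"wz":0,"gripper":1}]'; python3 st.py; python3 die.py w6.png
```

```text
t: 5.4
tool_pos: [0.5181, 0.0682, 0.0954]
tcp_rot: [[-0.002, 0.498, -0.867], [-0.001, -0.867, -0.498], [-1.0, -0.0, 0.003]]
wrist_force: [0.0, 0.9, -0.3]
finger_gap: 0.478
t 5.4 tcp mm [518.1  68.2  95.4] th -150.15 xdown [-0.002 -0.001 -1.   ] j [-1.000e-01  1.650e+01  1.022e+02 -1.000e-01  6.150e+01  6.010e+01] F [ 0.   0.9 -0.3] gap 0.48
die pose [565.74 182.89  78.43] n 483 med|res| 0.28 fence-frame [-132.2  -21.7] rel head 48.33 z 0.0446
   A [486.1 143.1] ff [-221.   -16.3]
   B [623.3 115. ] ff [-116.5 -109.4]
   C [645.3 222.7] ff [-43.3 -27.2]
   D [508.2 250.8] ff [-147.9   65.9]
```

View pics/w6.png

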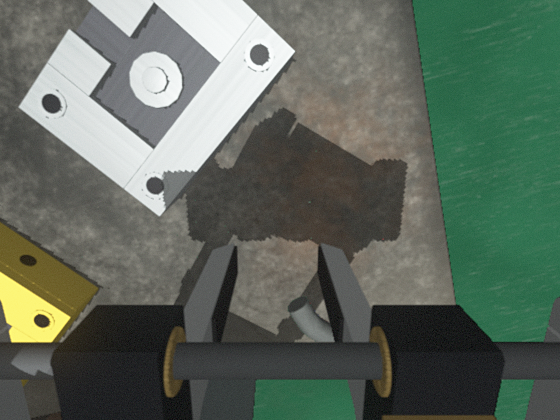

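Run:
```python
from h import *
snap('wrist','w7.png'); snap('top','t7.png'); d=np.load('pics/w7.png.npy'); P=cloud('wrist',d)
for px in [(300,300),(310,318),(322,328),(290,330),(340,270),(430,250),(445,300),(415,100),(380,280)]: print(px,(P[px[1],px[0]]*1000).round())
im=cv2.imread('pics/top0.png'); d=np.load('pics/top0.png.npy');P=cloud('top',d)
for px in [(326,240),(332,241),(340,243),(348,246),(352,252),(352,262),(345,232),(360,238),(340,265),(330,275)]: print('top',px,(P[px[1],px[0]]*1000).round())
cv2.imwrite('pics/t7c.png',cv2.resize(im[180:330,250:400],None,fx=4,fy=4,interpolation=cv2.INTER_CUBIC))
```

```text
(300, 300) [458.  17.   6.]
(310, 318) [456.   7.  23.]
(322, 328) [451.  -7.  21.]
(290, 330) [424.   7.  -0.]
(340, 270) [539.  53. 127.]
(430, 250) [551. -56.  -1.]
(445, 300) [519. -96.  -1.]
(415, 100) [643.  27.  -1.]
(380, 280) [506. -36.  -2.]
top (326, 240) [455.  12.  20.]
top (332, 241) [453.  -8.  23.]
top (340, 243) [446. -35.  31.]
top (348, 246) [438. -63.  29.]
top (352, 252) [420. -81.  11.]
top (352, 262) [ 397. -101.  -99.]
top (345, 232) [491. -55.   3.]
top (360, 238) [ 597. -257. -778.]
top (340, 265) [ 446. -155. -781.]
top (330, 275) [ 389. -104. -776.]
```

View pics/t7c.png

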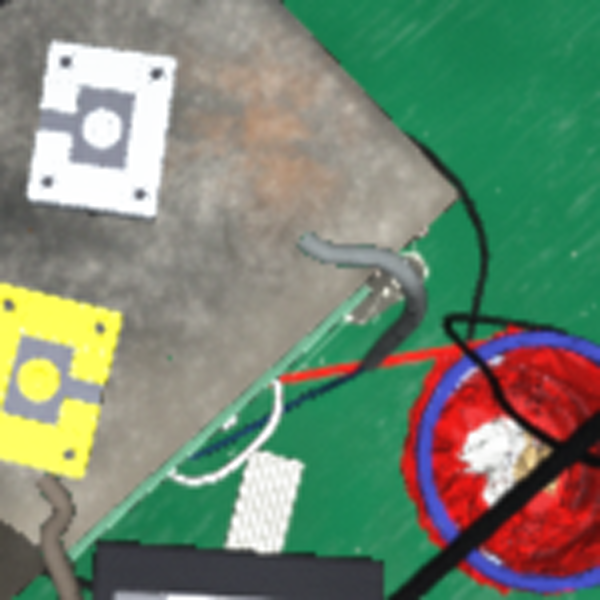

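View pics/w7.png

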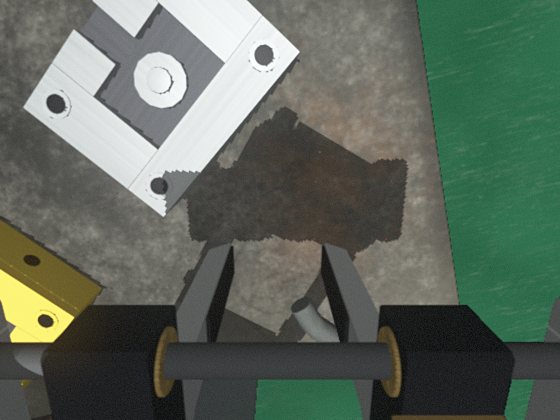

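```bash
python3 -m creep '[{"dx":0,"dy":0,"dz":0,"wx":0,"wy":0,"wz":0,"gripper":1},{"dx":1,"dy":0,"dz":0,"wx":0,"wy":0,"wz":0,"gripper":1},{"dx":2.5,"dy":0,"dz":0,"wx":0,"wy":0,"wz":0,"gripper":1},{"dx":4,"dy":0,"dz":0,"wx":0,"wy":0,"wz":0,"gripper":1},{"dx":5.5,"dy":0,"dz":0,"wx":0,"wy":0,"wz":0,"gripper":1},{"dx":7,"dy":0,"dz":0,"wx":0,"wy":0,"wz":0,"gripper":1},{"dx":8.3,"dy":0,"dz":0,"wx":0,"wy":0,"wz":0,"gripper":1},{"dx":8.3,"dy":0,"dz":0,"wx":0,"wy":0,"wz":0,"gripper":1}]'; python3 st.py; python3 die.py w8.png
```

```text
t: 6.35
tool_pos: [0.513, 0.074, 0.0094]
tcp_rot: [[-0.011, 0.502, -0.865], [0.002, -0.865, -0.502], [-1.0, -0.007, 0.008]]
wrist_force: [-0.6, 0.4, 0.1]
finger_gap: 1.002
t 6.35 tcp mm [513.   74.    9.4] th -149.84 xdown [-0.011  0.002 -1.   ] j [4.000e-01 2.220e+01 1.085e+02 1.000e-01 4.990e+01 6.020e+01] F [-0.6  0.4  0.1] gap 1.0
die pose [565.94 182.67  78.45] n 497 med|res| 0.53 fence-frame [-132.1  -22. ] rel head 48.35 z 0.0445
   A [486.3 142.8] ff [-221.   -16.6]
   B [623.5 114.8] ff [-116.4 -109.7]
   C [645.5 222.5] ff [-43.3 -27.5]
   D [508.4 250.6] ff [-147.9   65.6]
```

View pics/w8.png

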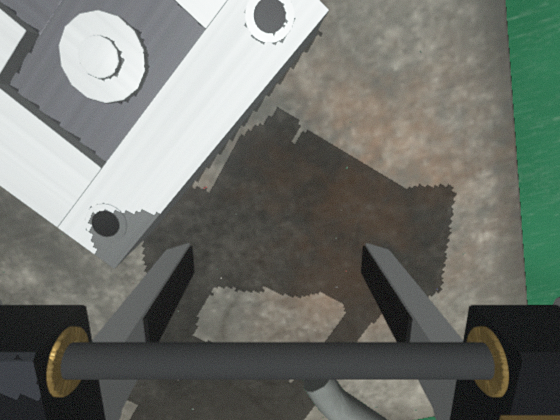

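```bash
python3 -m creep '[{"dx":-0.2,"dy":-0.5,"dz":-1.0,"wx":0,"wy":0,"wz":0,"gripper":1},{"dx":-0.2,"dy":-1.0,"dz":-1.3,"wx":0,"wy":0,"wz":0,"gripper":1},{"dx":-0.2,"dy":-1.5,"dz":-1.6,"wx":0,"wy":0,"wz":0,"gripper":1},{"dx":-0.2,"dy":-2.0,"dz":-1.9,"wx":0,"wy":0,"wz":0,"gripper":1},{"dx":-0.2,"dy":-2.5,"dz":-2.1,"wx":0,"wy":0,"wz":0,"gripper":1},{"dx":-0.2,"dy":-3.0,"dz":-2.4,"wx":0,"wy":0,"wz":0,"gripper":1},{"dx":-0.2,"dy":-3.6,"dz":-2.7,"wx":0,"wy":0,"wz":0,"gripper":1},{"dx":-0.2,"dy":-3.6,"dz":-2.7,"wx":0,"wy":0,"wz":0,"gripper":1}]'; python3 st.py; python3 die.py w9.png
```

```text
t: 7.2
tool_pos: [0.5179, 0.1188, 0.0127]
tcp_rot: [[-0.011, 0.504, -0.863], [0.0, -0.864, -0.504], [-1.0, -0.006, 0.009]]
wrist_force: [-2.7, -2.2, 0.8]
finger_gap: 1.005
t 7.2 tcp mm [517.9 118.8  12.7] th -149.71 xdown [-0.011  0.    -1.   ] j [5.400e+00 2.280e+01 1.066e+02 1.000e-01 5.120e+01 6.500e+01] F [-2.7 -2.2  0.8] gap 1.0
die pose [571.56 197.42  63.4 ] n 671 med|res| 0.63 fence-frame [-119.9  -12.1] rel head 33.3 z 0.0446
   A [484.3 179.6] ff [-204.3   16.2]
   B [609.5 116.9] ff [-127.4 -100.8]
   C [658.8 215.2] ff [-35.5 -40.4]
   D [533.6 277.9] ff [-112.3   76.6]
```

View pics/w9.png

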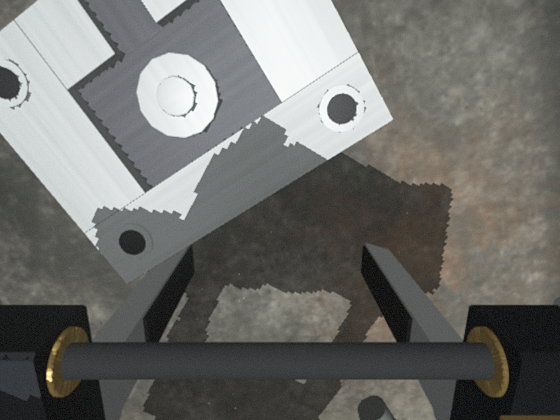

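```bash
python3 -m creep '[{"dx":0,"dy":-0.3,"dz":-0.2,"wx":0,"wy":0,"wz":0,"gripper":1},{"dx":0,"dy":-0.7,"dz":-0.5,"wx":0,"wy":0,"wz":0,"gripper":1},{"dx":0,"dy":-1.1,"dz":-0.9,"wx":0,"wy":0,"wz":0,"gripper":1},{"dx":0,"dy":-1.5,"dz":-1.2,"wx":0,"wy":0,"wz":0,"gripper":1},{"dx":0,"dy":-1.8,"dz":-1.5,"wx":0,"wy":0,"wz":0,"gripper":1},{"dx":0,"dy":-2.2,"dz":-2.0,"wx":0,"wy":0,"wz":0,"gripper":1},{"dx":0,"dy":-2.4,"dz":-2.4,"wx":0,"wy":0,"wz":0,"gripper":1},{"dx":0,"dy":-2.4,"dz":-2.4,"wx":0,"wy":0,"wz":0,"gripper":1}]'; python3 st.py; python3 die.py w10.png
```

```text
t: 8.05
tool_pos: [0.523, 0.1511, 0.0126]
tcp_rot: [[-0.018, 0.506, -0.863], [-0.001, -0.863, -0.506], [-1.0, -0.008, 0.016]]
wrist_force: [-7.4, -2.8, 4.3]
finger_gap: 0.998
t 8.05 tcp mm [523.  151.1  12.6] th -149.62 xdown [-0.018 -0.001 -1.   ] j [8.700e+00 2.390e+01 1.046e+02 1.000e-01 5.250e+01 6.830e+01] F [-7.4 -2.8  4.3] gap 1.0
die pose [580.39 208.73  47.31] n 921 med|res| 0.52 fence-frame [-106.6   -6.7] rel head 17.21 z 0.0446
   A [491.6 215.8] ff [-179.8   43.9]
   B [594.5 120.8] ff [-138.4  -89.9]
   C [669.1 201.7] ff [-33.3 -57.3]
   D [566.2 296.6] ff [-74.7  76.4]
```

View pics/w10.png

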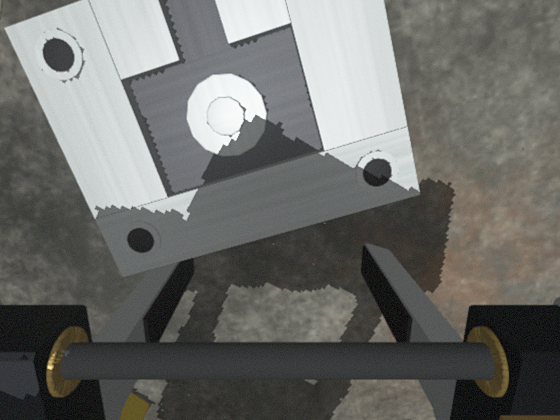

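```bash
python3 -m creep '[{"dx":0,"dy":-0.4,"dz":-0.4,"wx":0,"wy":0,"wz":0,"gripper":1},{"dx":0,"dy":-0.8,"dz":-0.8,"wx":0,"wy":0,"wz":0,"gripper":1},{"dx":0,"dy":-1.2,"dz":-1.2,"wx":0,"wy":0,"wz":0,"gripper":1},{"dx":0,"dy":-1.6,"dz":-1.6,"wx":0,"wy":0,"wz":0,"gripper":1},{"dx":0,"dy":-2.0,"dz":-2.0,"wx":0,"wy":0,"wz":0,"gripper":1},{"dx":0,"dy":-2.3,"dz":-2.5,"wx":0,"wy":0,"wz":0,"gripper":1},{"dx":0,"dy":-2.4,"dz":-2.9,"wx":0,"wy":0,"wz":0,"gripper":1},{"dx":0,"dy":-2.4,"dz":-2.9,"wx":0,"wy":0,"wz":0,"gripper":1}]'; python3 st.py; python3 die.py w11.png
```

```text
t: 8.9
tool_pos: [0.532, 0.1843, 0.0126]
tcp_rot: [[-0.025, 0.506, -0.862], [-0.005, -0.863, -0.506], [-1.0, -0.008, 0.025]]
wrist_force: [-7.5, -8.5, 8.5]
finger_gap: 0.997
t 8.9 tcp mm [532.  184.3  12.6] th -149.59 xdown [-0.025 -0.005 -1.   ] j [ 12.   25.4 101.8   0.   54.3  71.6] F [-7.5 -8.5  8.5] gap 1.0
die pose [586.79 219.23  30.53] n 1022 med|res| 0.61 fence-frame [-95.8  -0.9] rel head 0.43 z 0.0447
   A [503.9 251.6] ff [-151.3   68.7]
   B [575. 131.] ff [-150.2  -71.3]
   C [669.7 186.9] ff [-40.2 -70.4]
   D [598.6 307.5] ff [-41.3  69.5]
```

View pics/w11.png

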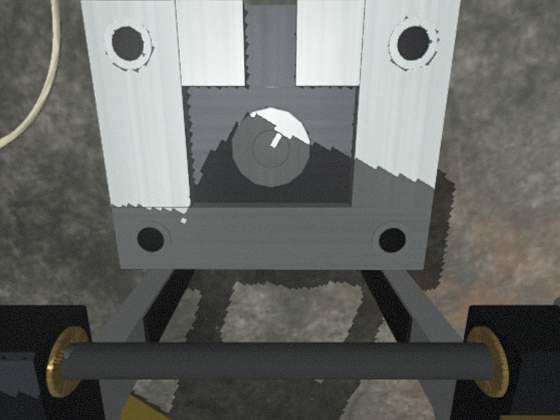

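```bash
python3 -m creep '[{"dx":0,"dy":0,"dz":0.7,"wx":0,"wy":0.7,"wz":0,"gripper":1},{"dx":-1,"dy":0,"dz":1.5,"wx":0,"wy":1.4,"wz":0,"gripper":1},{"dx":-4,"dy":0,"dz":2,"wx":0,"wy":1.4,"wz":0,"gripper":1},{"dx":-7,"dy":0,"dz":2,"wx":0,"wy":1.4,"wz":0,"gripper":1},{"dx":-10,"dy":0,"dz":2,"wx":0,"wy":1.4,"wz":0,"gripper":1},{"dx":-13,"dy":0,"dz":2,"wx":0,"wy":1.4,"wz":0,"gripper":1},{"dx":-15,"dy":0,"dz":2,"wx":0,"wy":1.4,"wz":0,"gripper":1},{"dx":-15,"dy":0,"dz":2,"wx":0,"wy":1.4,"wz":0,"gripper":1}]'; python3 st.py; python3 die.py w12.png
python3 - <<'E'
from h import *
snap('wrist','w13.png'); print(arm.pinpoint('wrist','fence'),arm.pinpoint('wrist','die'))
E
```

```text
t: 9.75
tool_pos: [0.5214, 0.1759, 0.1672]
tcp_rot: [[0.006, 0.506, -0.863], [0.01, -0.863, -0.506], [-1.0, -0.006, -0.01]]
wrist_force: [0.3, 0.5, 0.7]
finger_gap: 0.997
t 9.75 tcp mm [521.4 175.9 167.2] th -149.62 xdown [ 0.006  0.01  -1.   ] j [11.  14.8 93.3  0.5 71.5 70.5] F [0.3 0.5 0.7] gap 1.0
die pose [587.07 219.26  30.36] n 611 med|res| 0.6 fence-frame [-95.5  -1. ] rel head 0.26 z 0.0447
   A [504.2 251.9] ff [-150.8   68.8]
   B [575.  131.1] ff [-150.2  -71.2]
   C [669.9 186.7] ff [-40.2 -70.7]
   D [599.2 307.5] ff [-40.8  69.3]
[] [{'pixel': [275.5, 112.3], 'confidence': 0.9}]
```

View pics/w13.png

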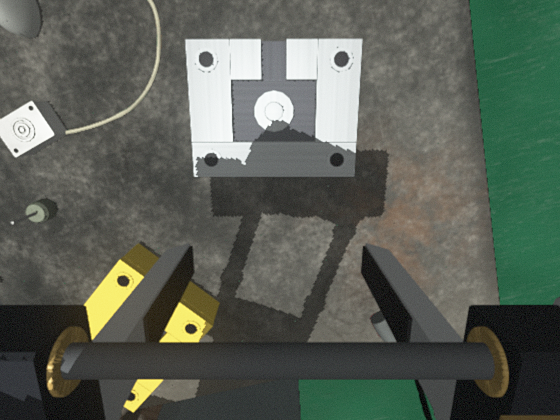

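```bash
python3 -m creep '[{"dx":0,"dy":0,"dz":-2,"wx":0,"wy":-0.3,"wz":0,"gripper":1},{"dx":0,"dy":0,"dz":-4,"wx":0,"wy":-0.6,"wz":0,"gripper":1},{"dx":0,"dy":0,"dz":-6,"wx":0,"wy":-0.6,"wz":0,"gripper":1},{"dx":0,"dy":0,"dz":-7,"wx":0,"wy":-0.6,"wz":0,"gripper":1},{"dx":0,"dy":0,"dz":-7,"wx":0,"wy":-0.6,"wz":0,"gripper":1},{"dx":0,"dy":0,"dz":-7,"wx":0,"wy":-0.6,"wz":0,"gripper":1},{"dx":0,"dy":0,"dz":-7,"wx":0,"wy":-0.6,"wz":0,"gripper":1},{"dx":0,"dy":0,"dz":-7,"wx":0,"wy":-0.6,"wz":0,"gripper":1}]'; python3 st.py; python3 die.py w14.png
python3 - <<'E'
from h import *
snap('wrist','w15.png'); c=arm.get_calibration('wrist'); print([(q['pixel'],q['confidence'],onplane('wrist',q['pixel'],0,c)) for q in arm.pinpoint('wrist','fence')]); 
d=np.load('pics/w15.png.npy');P=cloud('wrist',d,c)*1000; np.save('P15.npy',P)
a=np.radians(30.1);e=P[...,:2]-[669.2,268]; U=np.cos(a)*e[...,0]+np.sin(a)*e[...,1]; W=-np.sin(a)*e[...,0]+np.cos(a)*e[...,1]; Z=P[...,2]
# fence front edge as function of v
for v in range(-110,111,10):
    m=(np.abs(W-v)<1.5)&(Z>46)&(Z<54)&(np.abs(U)<20)
    f=(np.abs(W-v)<1.5)&(Z>10)&(Z<44)&(np.abs(U)<15)
    print(v,m.sum(),U[m].min().round(2) if m.sum() else None, np.median(Z[m]).round(1) if m.sum() else None,'frontface',f.sum(),np.median(U[f]).round(2) if f.sum() else None)
E
```

```text
t: 10.75
tool_pos: [0.5773, 0.2099, 0.1619]
tcp_rot: [[-0.015, 0.506, -0.863], [0.002, -0.863, -0.506], [-1.0, -0.009, 0.012]]
wrist_force: [0.4, -0.4, 0.9]
finger_gap: 1.002
t 10.75 tcp mm [577.3 209.9 161.9] th -149.62 xdown [-0.015  0.002 -1.   ] j [13.3 21.1 84.6  0.3 75.1 72.8] F [ 0.4 -0.4  0.9] gap 1.0
die pose [587.57 219.59  30.21] n 573 med|res| 0.52 fence-frame [-94.9  -0.9] rel head 0.11 z 0.0447
   A [504.8 252.4] ff [-150.   69.]
   B [575.3 131.4] ff [-149.8  -71. ]
   C [670.3 186.8] ff [-39.8 -70.8]
   D [599.9 307.8] ff [-40.   69.2]
[([275.4, 76.6], 0.97, array([0.66927428, 0.26736796, 0.        ]))]
-110 50 2.61 50.0 frontface 15 2.38
-100 51 2.64 49.9 frontface 13 2.42
-90 53 2.65 49.8 frontface 14 2.43
-80 53 2.55 50.0 frontface 15 2.43
-70 52 2.62 49.9 frontface 16 2.47
-60 56 2.49 50.0 frontface 14 2.45
-50 55 2.55 49.9 frontface 14 2.46
-40 56 2.47 50.2 frontface 15 2.48
-30 56 2.41 50.0 frontface 14 2.51
-20 60 2.56 49.8 frontface 15 2.51
-10 14 2.7 49.6 frontface 47 5.63
0 0 None None frontface 51 6.39
10 42 2.6 50.0 frontface 38 5.12
20 53 2.57 49.7 frontface 13 2.55
30 58 2.54 49.9 frontface 14 2.59
40 56 2.52 49.8 frontface 15 2.56
50 54 2.51 49.7 frontface 16 2.64
60 54 2.8 50.1 frontface 14 2.57
70 54 2.75 49.8 frontface 17 2.65
80 53 2.78 49.9 frontface 13 2.66
90 54 2.75 49.9 frontface 15 2.67
100 55 2.7 50.0 frontface 13 2.68
110 51 2.63 49.9 frontface 14 2.68
```

View pics/w15.png

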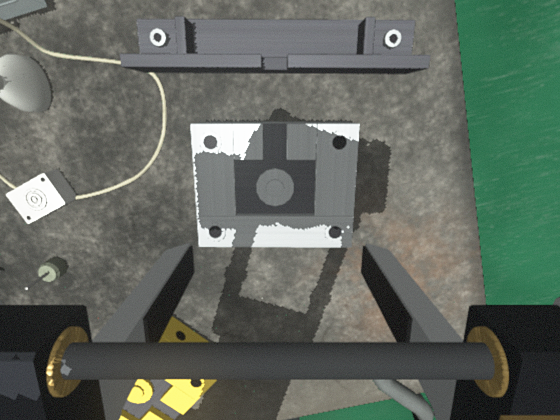

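Run:
```python
from h import *
P=np.load('P15.npy')
a=np.radians(30.03);e=P[...,:2]-[669.2,268]; U=np.cos(a)*e[...,0]+np.sin(a)*e[...,1]; W=-np.sin(a)*e[...,0]+np.cos(a)*e[...,1]; Z=P[...,2]
m=(U>2)&(U<8)&(Z>47)&(Z<53)&(np.abs(W)<130)
w=np.sort(W[m]); g=np.diff(w); i=g.argmax(); print('notch edges',w[i],w[i+1],'mid',(w[i]+w[i+1])/2,'ends',w[0],w[-1],'mid',(w[0]+w[-1])/2)
# die groove on the die top near its front edge (pocket lower)
for u0 in range(-90,-40,5):
  mm=(np.abs(U-u0)<2)&(np.abs(W)<40)&(Z>41)&(Z<48); ww=np.sort(W[mm]); g=np.diff(ww); i=g.argmax(); print(u0,'gap',ww[i].round(1),ww[i+1].round(1),'mid',((ww[i]+ww[i+1])/2).round(2))
```

```text
notch edges -10.990979714430289 9.818120293096452 mid -0.5864297106669181 ends -120.3207357755002 118.92807582961863 mid -0.6963299729407808
-90 gap 14.6 33.8 mid 24.23
-85 gap 12.8 33.8 mid 23.3
-80 gap 7.5 34.0 mid 20.79
-75 gap -36.2 34.0 mid -1.09
-70 gap -11.3 9.0 mid -1.15
-65 gap -11.3 9.0 mid -1.11
-60 gap -11.2 9.1 mid -1.08
-55 gap -11.1 9.1 mid -1.03
-50 gap -11.1 9.7 mid -0.67
-45 gap -11.0 9.7 mid -0.67
```

```bash
sed -i 's/F0=.*/F0=np.array([671.66,268.73]); FH=30.03/' die.py; python3 -m creep '[{"dx":0,"dy":-0.1,"dz":2.5,"wx":0.4,"wy":0.5,"wz":0,"gripper":1},{"dx":0,"dy":-0.3,"dz":5,"wx":0.4,"wy":0.5,"wz":0,"gripper":1},{"dx":2,"dy":-0.3,"dz":6.3,"wx":0.4,"wy":0.5,"wz":0,"gripper":1},{"dx":5.5,"dy":-0.3,"dz":6.3,"wx":0.4,"wy":0.5,"wz":0,"gripper":1},{"dx":9,"dy":-0.3,"dz":6.3,"wx":0.4,"wy":0.5,"wz":0,"gripper":1},{"dx":12,"dy":-0.3,"dz":6.3,"wx":0.4,"wy":0.5,"wz":0,"gripper":1},{"dx":14.2,"dy":-0.3,"dz":6.3,"wx":0.4,"wy":0.5,"wz":0,"gripper":1},{"dx":14.6,"dy":-0.3,"dz":6.3,"wx":0.4,"wy":0.5,"wz":0,"gripper":1}]'; python3 st.py; python3 die.py w16.png
```

```text
t: 11.7
tool_pos: [0.5174, 0.1805, 0.0146]
tcp_rot: [[-0.012, 0.499, -0.866], [0.005, -0.866, -0.5], [-1.0, -0.011, 0.008]]
wrist_force: [-0.2, 0.5, 0.0]
finger_gap: 1.0
t 11.7 tcp mm [517.4 180.5  14.6] th -150.03 xdown [-0.012  0.005 -1.   ] j [ 11.6  23.8 104.4   0.6  52.4  71.3] F [-0.2  0.5  0. ] gap 1.0
die pose [587.77 219.83  30.43] n 796 med|res| 0.32 fence-frame [-97.1  -0.4] rel head 0.4 z 0.0446
   A [504.9 252.3] ff [-152.6   69.3]
   B [575.8 131.6] ff [-151.6  -70.7]
   C [670.6 187.3] ff [-41.6 -70. ]
   D [599.7 308. ] ff [-42.6  70. ]
```

```bash
python3 -m creep '[{"dx":0,"dy":0,"dz":-1.0,"wx":0,"wy":0,"wz":0,"gripper":1},{"dx":0,"dy":0,"dz":-1.6,"wx":0,"wy":0,"wz":0,"gripper":1},{"dx":0,"dy":0,"dz":-2.2,"wx":0,"wy":0,"wz":0,"gripper":1},{"dx":0,"dy":0,"dz":-2.8,"wx":0,"wy":0,"wz":0,"gripper":1},{"dx":0,"dy":0,"dz":-3.4,"wx":0,"wy":0,"wz":0,"gripper":1},{"dx":0,"dy":0,"dz":-4,"wx":0,"wy":0,"wz":0,"gripper":1},{"dx":0,"dy":0,"dz":-4.6,"wx":0,"wy":0,"wz":0,"gripper":1},{"dx":0,"dy":0,"dz":-4.8,"wx":0,"wy":0,"wz":0,"gripper":1}]'; python3 st.py; python3 die.py w17.png
```

```text
t: 12.55
tool_pos: [0.5542, 0.2024, 0.0162]
tcp_rot: [[-0.022, 0.501, -0.865], [0.0, -0.866, -0.501], [-1.0, -0.012, 0.019]]
wrist_force: [-13.5, -7.3, 10.5]
finger_gap: 0.998
t 12.55 tcp mm [554.2 202.4  16.2] th -149.94 xdown [-0.022  0.    -1.   ] j [13.1 26.9 98.3  0.4 56.  72.8] F [-13.5  -7.3  10.5] gap 1.0
die pose [610.65 233.83  29.81] n 1189 med|res| 0.57 fence-frame [-70.3   0.3] rel head -0.22 z 0.0447
   A [528.1 267.2] ff [-125.    70.5]
   B [597.7 145.8] ff [-125.6  -69.5]
   C [693.2 200.4] ff [-15.6 -69.9]
   D [623.6 321.9] ff [-15.   70.1]
```

View pics/w17.png

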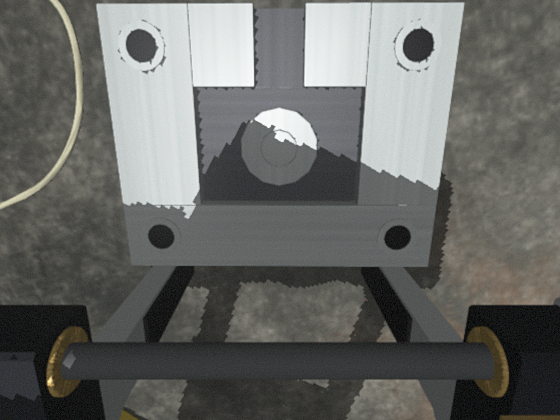

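```bash
python3 -m creep '[{"dx":0.2,"dy":0,"dz":-0.6,"wx":0,"wy":0.6,"wz":0,"gripper":1},{"dx":0.3,"dy":0,"dz":-0.9,"wx":0,"wy":0.6,"wz":0,"gripper":1},{"dx":0.3,"dy":0,"dz":-1.2,"wx":0,"wy":0.6,"wz":0,"gripper":1},{"dx":0.3,"dy":0,"dz":-1.5,"wx":0,"wy":0.6,"wz":0,"gripper":1},{"dx":0.3,"dy":0,"dz":-1.8,"wx":0,"wy":0.6,"wz":0,"gripper":1},{"dx":0.3,"dy":0,"dz":-2.0,"wx":0,"wy":0.6,"wz":0,"gripper":1},{"dx":0.3,"dy":0,"dz":-2.2,"wx":0,"wy":0.6,"wz":0,"gripper":1},{"dx":0.3,"dy":0,"dz":-2.2,"wx":0,"wy":0.6,"wz":0,"gripper":1}]'; python3 st.py; python3 die.py w18.png
```

```text
t: 13.4
tool_pos: [0.5662, 0.2103, 0.014]
tcp_rot: [[-0.027, 0.502, -0.865], [-0.001, -0.865, -0.502], [-1.0, -0.013, 0.024]]
wrist_force: [-15.3, -8.1, 12.3]
finger_gap: 1.002
t 13.4 tcp mm [566.2 210.3  14. ] th -149.86 xdown [-0.027 -0.001 -1.   ] j [13.6 28.1 96.3  0.4 57.1 73.2] F [-15.3  -8.1  12.3] gap 1.0
die pose [623.33 241.51  30.26] n 1133 med|res| 0.7 fence-frame [-55.5   0.6] rel head 0.23 z 0.0447
   A [540.5 274.2] ff [-110.8   70.4]
   B [611.1 153.3] ff [-110.2  -69.6]
   C [706.1 208.8] ff [ -0.2 -69.2]
   D [635.6 329.7] ff [-0.8 70.8]
```

View pics/w18.png

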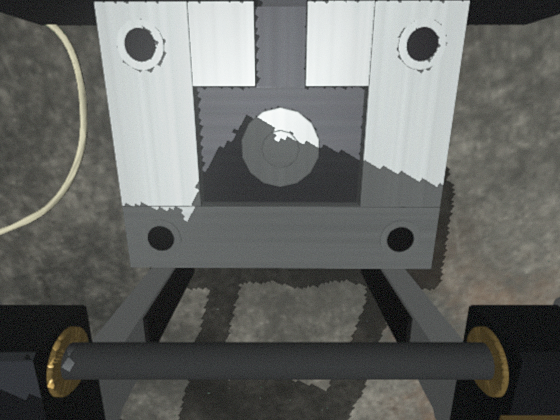

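```bash
python3 -m creep '[{"dx":0.1,"dy":0,"dz":-0.4,"wx":0,"wy":0.6,"wz":0,"gripper":1},{"dx":0.1,"dy":0,"dz":-0.6,"wx":0,"wy":0.6,"wz":0,"gripper":1},{"dx":0.1,"dy":0,"dz":-0.8,"wx":0,"wy":0.6,"wz":0,"gripper":1},{"dx":0.1,"dy":0,"dz":-0.9,"wx":0,"wy":0.6,"wz":0,"gripper":1},{"dx":0.1,"dy":0,"dz":-1.0,"wx":0,"wy":0.6,"wz":0,"gripper":1},{"dx":0.1,"dy":0,"dz":-1.1,"wx":0,"wy":0.6,"wz":0,"gripper":1},{"dx":0.1,"dy":0,"dz":-1.2,"wx":0,"wy":0.6,"wz":0,"gripper":1},{"dx":0.1,"dy":0,"dz":-1.2,"wx":0,"wy":0.6,"wz":0,"gripper":1}]'; python3 st.py; python3 die.py w19.png
```

```text
t: 14.25
tool_pos: [0.5659, 0.2102, 0.0141]
tcp_rot: [[-0.039, 0.503, -0.864], [-0.007, -0.864, -0.503], [-0.999, -0.013, 0.037]]
wrist_force: [-19.3, -14.2, 17.9]
finger_gap: 0.995
t 14.25 tcp mm [565.9 210.2  14.1] th -149.79 xdown [-0.039 -0.007 -0.999] j [13.7 28.5 95.6  0.1 58.1 73.4] F [-19.3 -14.2  17.9] gap 0.99
die pose [623.04 241.38  30.13] n 1184 med|res| 0.86 fence-frame [-55.8   0.7] rel head 0.1 z 0.0447
   A [540.3 274.3] ff [-110.9   70.6]
   B [610.6 153.2] ff [-110.7  -69.4]
   C [705.7 208.5] ff [ -0.7 -69.2]
   D [635.5 329.5] ff [-0.9 70.8]
```

```bash
python3 -m creep '[{"dx":0,"dy":0,"dz":1,"wx":0,"wy":0,"wz":0,"gripper":1},{"dx":0,"dy":0,"dz":2.5,"wx":0,"wy":0.5,"wz":0,"gripper":1},{"dx":-3,"dy":0,"dz":3,"wx":0,"wy":1,"wz":0,"gripper":1},{"dx":-7,"dy":0,"dz":3,"wx":0,"wy":1.5,"wz":0,"gripper":1},{"dx":-11,"dy":0,"dz":3,"wx":0,"wy":1.5,"wz":0,"gripper":1},{"dx":-15,"dy":0,"dz":3,"wx":0,"wy":1.5,"wz":0,"gripper":1},{"dx":-15,"dy":0,"dz":1,"wx":0,"wy":1.5,"wz":0,"gripper":1},{"dx":-15,"dy":0,"dz":0,"wx":0,"wy":1.5,"wz":0,"gripper":1}]'; python3 -m creep '[{"dx":0,"dy":0,"dz":0,"wx":0,"wy":0,"wz":0,"gripper":1},{"dx":0,"dy":0,"dz":0,"wx":0,"wy":0,"wz":0,"gripper":1},{"dx":0,"dy":0,"dz":0,"wx":0,"wy":0,"wz":0,"gripper":1},{"dx":0,"dy":0,"dz":0,"wx":0,"wy":0,"wz":0,"gripper":1},{"dx":0,"dy":0,"dz":0,"wx":0,"wy":0,"wz":0,"gripper":1},{"dx":0,"dy":0,"dz":0,"wx":0,"wy":0,"wz":0,"gripper":1},{"dx":0,"dy":0,"dz":0,"wx":0,"wy":0,"wz":0,"gripper":1},{"dx":0,"dy":0,"dz":0,"wx":0,"wy":0,"wz":0,"gripper":1}]' >/dev/null; python3 st.py; python3 die.py w20.png
cat > chk.py <<'E'
from h import *
import sys
p,d=snap('wrist',sys.argv[1]); c=arm.get_calibration('wrist'); P=cloud('wrist',d,c)*1000
a=np.radians(30.03);e=P[...,:2]-[671.66,268.73]; U=np.cos(a)*e[...,0]+np.sin(a)*e[...,1]; W=-np.sin(a)*e[...,0]+np.cos(a)*e[...,1]; Z=P[...,2]
m=(U>-1)&(U<6)&(Z>48)&(Z<53)&(np.abs(W)<130)
w=np.sort(W[m]); g=np.diff(w); i=g.argmax(); print('notch',w[i].round(1),w[i+1].round(1),'mid',(w[i]+w[i+1])/2,'ends mid',(w[0]+w[-1])/2)
for u0 in range(-30,-3,5):
  mm=(np.abs(U-u0)<2)&(np.abs(W)<40)&(Z>41)&(Z<47.5); ww=np.sort(W[mm]); g=np.diff(ww); i=g.argmax(); print(u0,'groove',ww[i].round(1),ww[i+1].round(1),'mid',((ww[i]+ww[i+1])/2).round(2))
for v in [-65,-50,-30,-15,15,30,50,65]:
  s=np.abs(W-v)<2; f=s&(np.abs(U)<8)&(Z>48.3); dd=s&(U>-30)&(U<4)&(Z>41)&(Z<46.5); fl=s&(Z<38)&(np.abs(U)<12)
  print(v,'fence front',U[f].min().round(2),'die front',U[dd].max().round(2),'low pts',fl.sum())
E
python3 chk.py w21.png
```

```text
t: 15.1
tool_pos: [0.5749, 0.2125, 0.1673]
tcp_rot: [[-0.008, 0.503, -0.864], [0.008, -0.864, -0.503], [-1.0, -0.011, 0.003]]
wrist_force: [0.2, 0.4, -0.6]
finger_gap: 0.999
t 15.9 tcp mm [574.8 212.5 167.3] th -149.8 xdown [-0.008  0.008 -1.   ] j [13.4 20.5 84.8  0.6 75.1 73.1] F [ 0.7 -0.3  0.2] gap 1.0
die pose [623.8  241.68  30.02] n 819 med|res| 0.62 fence-frame [-55.    0.5] rel head -0.01 z 0.0447
   A [541.2 274.8] ff [-110.    70.5]
   B [611.2 153.5] ff [-110.   -69.5]
   C [706.4 208.6] ff [  0.  -69.5]
   D [636.4 329.8] ff [ 0.  70.5]
notch -10.3 10.3 mid 0.022355207734015003 ends mid 0.06568322006773286
-30 groove -10.0 10.7 mid 0.33
-25 groove -10.0 10.6 mid 0.32
-20 groove -9.9 10.6 mid 0.35
-15 groove -9.9 10.6 mid 0.37
-10 groove -9.8 10.5 mid 0.38
-5 groove -9.7 10.6 mid 0.41
-65 fence front 0.36 die front -0.51 low pts 0
-50 fence front 0.3 die front -0.55 low pts 0
-30 fence front 0.31 die front -0.05 low pts 0
-15 fence front 0.27 die front -0.05 low pts 0
15 fence front 0.19 die front -0.02 low pts 0
30 fence front 0.26 die front -0.01 low pts 0
50 fence front 0.22 die front -0.03 low pts 0
65 fence front 0.18 die front 0.0 low pts 0
```

View pics/w21.png

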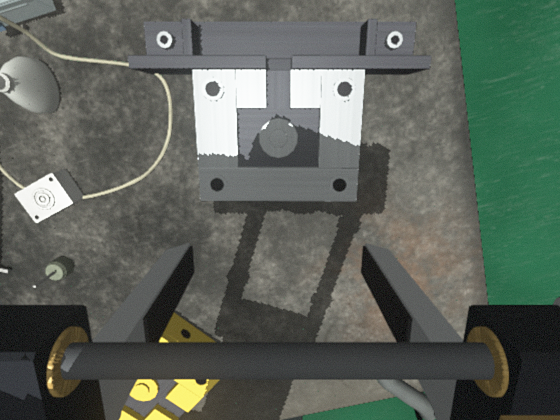

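The die is flush along the fence at pixels x 193–365, row 68. The groove at (278,100) is in line with the notch at (278,63), and the hand is 167 mm above the bench touching nothing. The bob, insert and yellow look-alike are untouched, so I hand in.

```bash
python3 -c "
from workcell import arm
print(arm.hand_in()); print(arm.state()['t'])"
```

```text
the job is handed in; nothing more can be done
None
the job is handed in; nothing more can be done
```

The die block now lies flat against the fence with its groove lined up with the notch, and I handed the job in at about 16 s with the hand raised clear.

**What I did:**
- I pushed the bare-metal block's near end face with the fingers shut.
- I then turned it about 48° clockwise by pushing with one open fingertip at the end of its back face.
- With both fingertips on the back face, I slid it square into the fence and pressed gently. The wrist force read about 30 N, and the block did not move any further.
- The block was only pushed along the bench, never lifted or tipped.

**What the last wrist-camera checks showed:**

| Check | Result |
|---|---|
| Heading relative to the fence | about 0.0° |
| Front face against the fence, left and middle | 0.2–0.4 mm from contact |
| Front face against the fence, right end | 0.8–0.9 mm from contact |
| Groove to notch | 0.3–0.4 mm off centre |
| Hand | 167 mm above the bench, force near zero |

- **Measurement limit:** the calibration is only good to about 2 mm, so the differences along the fence are within measurement error.
- **Surroundings:** in the final picture the insert, the felt bob and the yellow look-alike looked undisturbed. The hand never went down near the oil bottle, the handle or the scriber, but I did not measure any of these again.
- **What did not go to plan:** the first push turned the block only about 7° instead of the 22° I expected. The later pushes made up for it.

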